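Gauge the groove of the copper block

TASK

Take the blue depth gauge from its wooden rest and measure the groove in the copper block: stand the gauge across the groove, push it down on its sprung probe until the steel base sits flat on the block's top with the probe tip on the groove floor, and hold it there for about a second. Then let go and leave it standing there with the reading on show; do not shove the blocks about.

Things in the scene. Friction and masses are not known exactly. Their poses are not given: they have to be found in the camera images.
- gauge: Loose depth gauge, 0.42 kg, at first on the rest. Origin: centre of the underside of its steel base bar, 32 (x) x 84 (y, to lie across the groove) x 12 mm thick; z up. On it a blue housing, 30 (x) x 46 (y), z = 12 to 60 mm, a white dial on each x face: grip it from above across x, TCP at about z = 42 mm. The probe's red tail rises above it to z = 68 mm, higher when pushed in.
- probe_tip (a point): Round tip of the sprung probe, a 6 mm steel rod below the centre of the gauge's base; 26 mm below the base when fully out. At the start it hangs free in the rest's slot.
- probe (a joint): The reading: how far the probe is pushed in (m). 0 = fully out; with the base flat, groove depth = 0.026 less this (0.012 in the copper block). Spring and friction resist with 3.7 N at first, 5 N at 0.012: more than the gauge's weight (4.1 N), so push; once flat it stays flat by its own weight.
- copper_block: The block to be measured: loose, heavy (3.2 kg) copper-coloured block 120 (x) x 96 (y) x 40 mm high. Origin: centre of its underside, z up. A groove of rectangular section, 28 mm wide and 14 mm deep, runs along the block's x axis through its whole length, centred on y = 0; the top faces beside it are at z = 40 mm. It lies on the table with x within about 20 degrees of the world's x axis.
- alu_block: Not to be measured: silver-coloured aluminium (1.1 kg) loose block 120 (x) x 96 (y) x 40 mm high. Origin: centre of its underside, z up. A groove of rectangular section, 28 mm wide and 9 mm deep, runs along the block's x axis through its whole length, centred on y = 0; the top faces beside it are at z = 40 mm. 
- black_block: Not to be measured: black steel (2.6 kg) loose block 120 (x) x 96 (y) x 40 mm high. Origin: centre of its underside, z up. A groove of rectangular section, 28 mm wide and 20 mm deep, runs along the block's x axis through its whole length, centred on y = 0; the top faces beside it are at z = 40 mm. 
- gauge_rest: Fixed wooden rest, 90 mm (x) by 100 mm (y) by 48 mm high, with a slot 34 mm wide and 36 mm deep along x in the middle. Origin at the centre of its underside. The gauge stands on top, base bar across the slot.
Mind the look-alikes: they are no part of the job. What is shaped like the gauge but yellow is not meant.

How it is judged (in metres and radians):
On the way:
1. the gauge, held by the fingers, is pressed flat across the copper block's groove with its probe on the groove floor (z of gauge in the frame of copper_block between 0.0375 and 0.042 m and x of gauge in the frame of copper_block between -0.055 and 0.055 m and y of gauge in the frame of copper_block between -0.015 and 0.015 m and angle between gauge's own z axis and vertical below 0.1 rad and angle between the y axis of gauge and the y axis of copper_block, either way round below 0.45 rad and value of joint probe between 0.01 and 0.014 m and contact force between the fingers and gauge above 0.5 N), for 0.4 s.
At the end, for the whole second after the job is handed in: The gauge stands released and still on the copper block: base underside within about 2 mm of the block's top, upright within 6 degrees, base bar across the groove within 25 degrees, probe within 15 mm of the groove's middle line and 55 mm of its mid length, probe pushed in 10 to 14 mm (z of gauge in the frame of copper_block between 0.0375 and 0.042 m and x of gauge in the frame of copper_block between -0.055 and 0.055 m and y of gauge in the frame of copper_block between -0.015 and 0.015 m and angle between gauge's own z axis and vertical below 0.1 rad and angle between the y axis of gauge and the y axis of copper_block, either way round below 0.45 rad and value of joint probe between 0.01 and 0.014 m and linear speed of gauge below 0.02 m/s and contact force between the fingers and gauge below 0.1 N); the robot touches nothing.
It fails at once if the copper block is shoved more than 30 mm (distance of copper_block from where it was at the start of the episode above 0.03 m).
It fails at once if the aluminium block is shoved more than 30 mm (distance of alu_block from where it was at the start of the episode above 0.03 m).
It fails at once if the black block is shoved more than 30 mm (distance of black_block from where it was at the start of the episode above 0.03 m).
It also fails if it takes over 42 s, if anything falls off the work surface, if the arm or the gripper's body presses on something with over 40 N, if the wrist force passes 120 N, or if a joint passes its speed limit or range.

ROBOT

A 7-joint arm with a two-finger parallel gripper is mounted at the origin on the work surface. World frame = base frame: x ahead of the robot, y to its left, z up, the work surface at z = 0. Lengths are in mm, angles in rad, forces in N, time in s.
With the tool pointing down it reaches from about 425 to 1025 mm from the base axis. Payload 9.4 kg.
Tool frame: the origin (TCP) lies between the finger pads, 19 mm behind the fingertips; this is the grasp point; z points along the fingers, y is the line along which they close (so a half turn about z gives the same grasp; the last joint's range is limited). The gripper opens to 85 mm and grips with 20 to 120 N. Pads are 22 mm wide; open, the fingers measure 114 mm over their backs; the gripper's body (76 mm by 85 mm) begins 54 mm behind the grasp point. The pads swing forward as they close: fully open they stand 13 mm farther back than shut.
Start: joints at [-1.274, 0.599, -0.003, 1.599, 0.002, 0.943, -0.08], TCP at [264.741, 674.934, 249.975] pointing down, gripper open.
Joint ranges: [-2.57, 2.57], [-0.35, 1.97], [-1.29, 1.29], [0.11, 2.56], [-1.05, 4.19], [0.11, 1.86], [-2.63, 2.63]. Speed limits (rad/s): [2.22, 2.22, 3.01, 3.01, 3.14, 3.14, 3.14].

INTERFACE

Orientations are given as a rotation vector (axis times angle).
In Python, from cell import bot gives the robot as it stands. The module is installed in compiled form; this text tells all that it offers.
- The arm moves only by the tool play_rows, never from a script. Its argument "rows" is a list of rows, each a list of 7 numbers: the shift along the tool's x, y, z in cm, then the turn, a rotation vector about the tool's x, y, z in rad, then the finger opening in cm, from 0 to 8.54. A call has 1 to 20 rows; each row shifts and turns the commanded pose from where the row before left it, along the tool's axes as they then stand; what a row does not reach is not made up. A row lasts 1/8 s, in which the tool goes at most 62.5 mm and 10.7 degrees, less where a joint would pass 70% of its speed; a pose out of reach is approached as far as the arm can. A call with a gripper value outside its range is refused whole. The fingers move at their own pace and stop on an object; "squeeze" is the grip in N (left out, the last holds). Time passes only in rows, so rows that do not move let the fingers close. It gives the time, the measured TCP pose, the force, the opening and the grip force at its end, in the units of the state.
- bot.state(): the state, without advancing time (a new reading comes with each control period).
- bot.get_image(name): name is "scene" or "side" or "wrist"; returns a dict with "frame" (384x512x3 uint8, red, green, blue), "vertical_fov" (degrees; the focal length in pixels is half the picture's height over the tangent of half this angle, whatever the lens; pixels are square), "cx", "cy" (the principal point, pixels), "extrinsics" (4x4, takes a point from camera to world coordinates). Camera axes: x right, y down, z forward; pixel columns grow to the right and rows downward; lengths in mm; the calibration is good to about 2 mm. The wrist camera is an equidistant fisheye: a pixel r from the principal point sees the ray r / f radians off the axis. A picture is of the moment at which its call begins. There is no depth.
- bot.finish_job(): hands the job in; it is judged then, once.
Trained networks look in the newest picture that a camera, given by its name, has taken for a name from the list of things; names that differ only in an ending like _2 or _b are one class to them, and where a whole thing is asked for, a point or a joint stands for the part that bears it (a point fixed in the world has none). Each returns a list of dicts, best first, with "p" (0 to 1); they miss things now and then, are a little off and sometimes report something else, mostly with a low value. They report only what shows in the picture. A call takes as long as a camera call. They do not tell look-alikes from the thing itself.
- bot.silhouettes(camera, name): "pixels" (384x512 bool, what is visible of it) and "box" ([left, top, right, bottom] as shares, 0 to 1, of the picture: columns of its width, rows of its height, round what is visible of it).
- bot.spot_point(camera, name): "xy" ([column, row] as shares, 0 to 1, of the picture: columns of its width, rows of its height: a listed point, or the origin of a listed thing).
The state is a dict: "time_s": time; "joints": joint angles; "qvel": joint speeds; "joint_efforts": joint torques, N m; "tool_pos": TCP position; "eef_rot": TCP orientation; "wrist_force": force on the tool from outside, world axes, zero at the start; "torque": the same for the moment, N m; "gripper_width": opening from 0.0 (shut) to 1.0 (fully open); "gripper_force": force on a finger pad.
Only numpy, scipy, OpenCV 4.12 (cv2) and the standard library are available. Lean on these libraries where they do the work, as an engineer would, in place of code of your own. Each camera call takes 0.05 s, during which the arm holds its last target. There are 200 camera calls.

## Working session

There is one attempt and no reset: what is moved stays moved. The work goes in short steps, Python scripts to look and compute and a tool call to move; the robot and the scene stay as the last step left them, time stands still between calls to the robot, and variables do not carry over. Pictures are saved under pics/ and viewed, at most 10 in all, crops included, and the job is handed in when it is done.

Besides the shell and the picture viewer there is one more tool, called after "Emit:" in YAML: its name, and indented under it one key for each argument. play_rows: Moves the arm, as the interface text tells. Its arguments: {"type":"object","properties":{"rows":{"type":"array","items":{"type":"array","items":{"type":"number"}}},"squeeze":{"type":"number"}},"required":["rows"]}

```bash
mkdir -p pics; cat > h.py <<'E'
import numpy as np, cv2
from scipy.spatial.transform import Rotation as R
from cell import bot
def ray(im,u,v):
    f=im["frame"].shape[0]/2/np.tan(np.radians(im["vertical_fov"])/2)
    E=np.array(im["extrinsics"]); d=np.array([(u-im["cx"])/f,(v-im["cy"])/f,1.])
    return E[:3,3],E[:3,:3]@d
def onz(im,u,v,z):
    o,d=ray(im,u,v); return o+d*(z-o[2])/d[2]
def save(im,n): cv2.imwrite("pics/"+n,im["frame"][:,:,::-1])
E
python3 - <<'E'
from h import *
s=bot.state(); print(s["tool_pos"],s["eef_rot"],s["time_s"],s["gripper_width"])
a=bot.get_image("scene");b=bot.get_image("side");w=bot.get_image("wrist")
top=np.hstack([cv2.resize(x["frame"],(400,300)) for x in(a,b)])
cv2.imwrite("pics/a.png",top[:,:,::-1]); save(a,"scene.png");save(b,"side.png");save(w,"wrist.png")
for c,im in(("scene",a),("side",b)):
  print(c,im["vertical_fov"],np.round(im["extrinsics"],3).tolist())
  for n in("gauge","copper_block","gauge_rest","alu_block","black_block","probe_tip"):
    for k in bot.silhouettes(c,n)[:3]:
      print(n,round(k["p"],2),np.round(np.array(k["box"])*[512,384,512,384]).tolist(), k["pixels"].sum())
    for k in bot.spot_point(c,n)[:3]:
      x=np.array(k["xy"])*[512,384]; z=48 if n=="gauge" else 0
      print("  pt",n,round(k["p"],2),x.round(1),onz(im,*x,z).round(0))
E
```

```text
[264.58008601 674.5069913  249.08097954] [-5.83648910e-01 -3.08674508e+00  2.54610942e-03] 0.0 0.9994282414487597
scene 43.68479805374892 [[0.755, 0.527, -0.391, 905.8], [0.656, -0.606, 0.45, -482.261], [-0.0, -0.596, -0.803, 873.129], [0.0, 0.0, 0.0, 1.0]]
gauge 0.67 [126.0, 241.0, 167.0, 285.0] 1168
gauge 0.64 [103.0, 193.0, 141.0, 233.0] 862
gauge 0.61 [170.0, 196.0, 211.0, 239.0] 946
  pt gauge 0.91 [125.9 217.2] [ 364. -252.   48.]
  pt gauge 0.85 [147.2 265.5] [ 479. -297.   48.]
  pt gauge 0.83 [190.1 223.1] [ 473. -176.   48.]
copper_block 0.78 [244.0, 197.0, 321.0, 270.0] 3088
  pt copper_block 0.74 [281.1 238.9] [619. -61.   0.]
gauge_rest 0.95 [112.0, 242.0, 182.0, 307.0] 1676
  pt gauge_rest 0.7 [150.3 278.1] [ 480. -300.    0.]
alu_block 0.75 [339.0, 122.0, 402.0, 176.0] 2388
  pt alu_block 0.93 [370.2 157.3] [639. 250.  -0.]
black_block 0.62 [235.0, 128.0, 299.0, 193.0] 2384
  pt black_block 0.82 [268.5 162.6] [468.  80.   0.]
side 56.2714770991531 [[0.901, -0.309, 0.305, 253.7], [-0.434, -0.663, 0.61, -489.949], [0.014, -0.682, -0.731, 656.952], [0.0, 0.0, 0.0, 1.0]]
gauge 0.98 [259.0, 239.0, 292.0, 288.0] 909
gauge 0.94 [218.0, 299.0, 266.0, 346.0] 1303
gauge 0.72 [304.0, 282.0, 346.0, 339.0] 1351
  pt gauge 0.96 [321.3 312.3] [ 479. -297.   48.]
  pt gauge 0.84 [273.4 266.3] [ 445. -179.   48.]
copper_block 0.84 [279.0, 180.0, 349.0, 233.0] 2287
  pt copper_block 0.97 [309.7 212. ] [605. -61.   0.]
gauge_rest 0.65 [280.0, 282.0, 359.0, 363.0] 2218
  pt gauge_rest 0.82 [316.  325.5] [ 474. -299.    0.]
alu_block 0.96 [241.0, 112.0, 285.0, 145.0] 1295
alu_block 0.39 [281.0, 282.0, 360.0, 361.0] 2151
  pt alu_block 0.6 [260.7 132.9] [631. 256.   0.]
black_block 0.81 [202.0, 165.0, 263.0, 216.0] 2068
  pt black_block 0.83 [233.  196.8] [460.  60.   0.]
```

View pics/scene.png

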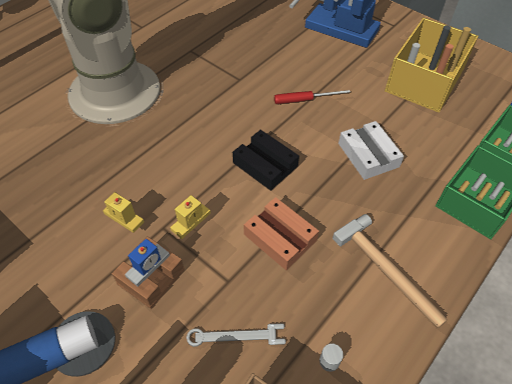

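View pics/side.png

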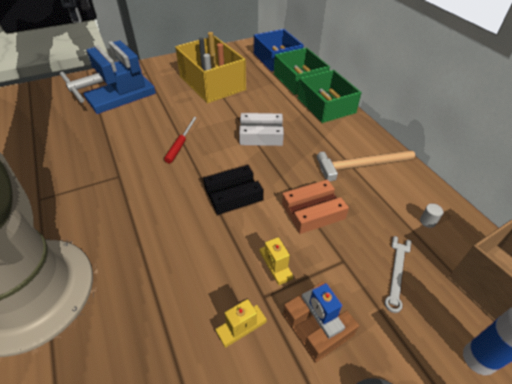

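The scene shows the blue gauge at (147,258) on the wooden rest. Yellow look-alikes stand at (122,212) and (188,215), and the copper block is at (281,233), with black at (267,160) and silver at (370,150). Gauge candidates in the scene view are blue (147,258), yellow (122,212) and yellow (188,215). I choose the blue one, which is on the rest. Next I fit poses and take a close crop.

```bash
cat >> h.py <<'E'
from scipy.optimize import minimize
def proj(im,P):
    E=np.array(im["extrinsics"]); f=im["frame"].shape[0]/2/np.tan(np.radians(im["vertical_fov"])/2)
    c=(P-E[:3,3])@E[:3,:3]; return c[:,:2]/c[:,2:]*f+[im["cx"],im["cy"]]
def box(x,y,z0,z1): return np.array([[a*x/2,b*y/2,c] for a in(-1,1) for b in(-1,1) for c in(z0,z1)],float)
def fit(views,boxes,z,p0):
    """views: (image, mask); boxes: convex local parts; returns x,y,yaw"""
    def cost(p):
        Rz=R.from_euler("z",p[2]/100).as_matrix(); t=0
        for im,m in views:
            r=np.zeros((384*4,512*4),np.uint8)
            for b in boxes:
                q=proj(im,b@Rz.T+[p[0],p[1],z])*4+1.5
                cv2.fillConvexPoly(r,cv2.convexHull(q.round().astype(np.int32)),1)
            M=cv2.resize(m.astype(np.uint8),None,fx=4,fy=4,interpolation=0)
            t+=(r!=M).sum()/M.sum()
        return t
    best=None
    for a in range(-90,91,15) if p0[2] is None else [p0[2]]:
        o=minimize(cost,[p0[0],p0[1],a*1.745],method="Nelder-Mead",options=dict(initial_simplex=np.array([[p0[0],p0[1],a*1.745],[p0[0]+12,p0[1],a*1.745],[p0[0],p0[1]+12,a*1.745],[p0[0],p0[1],a*1.745+12]])))
        if best is None or o.fun<best.fun: best=o
    return best.x[:2].round(1),round(best.x[2]/1.745,1),round(best.fun,3)
def mask(c,n,u,v):
    for k in bot.silhouettes(c,n):
        b=np.array(k["box"])*[512,384,512,384]
        if b[0]<u<b[2] and b[1]<v<b[3]: return k["pixels"]
def hull(m):
    r=np.zeros(m.shape,np.uint8); cv2.fillConvexPoly(r,cv2.convexHull(cv2.findNonZero(m.astype(np.uint8))),1); return r
E
cat > m.py <<'E'
from h import *
a=bot.get_image("scene");b=bot.get_image("side")
C=[(a,hull(mask("scene","copper_block",281,235))),(b,hull(mask("side","copper_block",315,207)))]
G=[(a,mask("scene","gauge",147,262)),(b,mask("side","gauge",322,308))]
W=[(a,mask("scene","gauge_rest",147,275)),(b,mask("side","gauge_rest",318,325))]
W=[(im,hull(m|g[1])) for (im,m),g in zip(W,G)]
gb=[box(32,84,0,12),box(30,46,12,60),box(8,8,60,68)]
for nm,V,B,z,p in(("copper",C,[box(120,96,0,40)],0,(612,-61,None)),("gauge",G,gb,48,(479,-297,None))):
    print(nm,fit(V,B,z,p),[fit([v],B,z,p) for v in V])
cs=[cv2.resize(im["frame"][y:y+90,x:x+120],(400,300),interpolation=2) for im,x,y in((a,90,225),(b,260,270))]
cv2.imwrite("pics/crop.png",np.hstack(cs)[:,:,::-1])
E
python3 m.py
```

```text
copper (array([615., -60.]), np.float64(-3.5), np.float64(0.077)) [(array([615.6, -59.3]), np.float64(-3.7), np.float64(0.018)), (array([612.8, -62. ]), np.float64(-3.0), np.float64(0.037))]
gauge (array([ 480., -296.]), np.float64(3.0), np.float64(0.212)) [(array([ 480.8, -295.9]), np.float64(3.2), np.float64(0.073)), (array([ 478.2, -296.4]), np.float64(0.1), np.float64(0.103))]
```

View pics/crop.png

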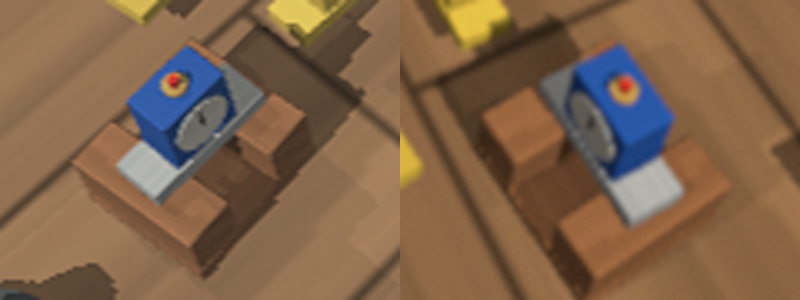

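The crop shows the blue gauge on its wooden rest, with its bar across the slot, roughly along world y. The fits give the gauge at (480,-296), yaw about 2°, and the copper block at (615,-60), yaw about -3.5°. First I turn so the tool's y is about world x.

Emit:
play_rows:
  rows:
    - [0, 0, 0, 0, 0, 0.145, 6.5]
    - [0, 0, 0, 0, 0, 0.145, 6.5]
    - [0, 0, 0, 0, 0, 0.145, 6.5]
    - [0, 0, 0, 0, 0, 0.145, 6.5]
    - [0, 0, 0, 0, 0, 0.145, 6.5]
    - [0, 0, 0, 0, 0, 0.145, 6.5]
    - [0, 0, 0, 0, 0, 0.145, 6.5]
    - [0, 0, 0, 0, 0, 0.145, 6.5]

```text
time_s: 2.75
tool_pos: [264.6, 675.0, 250.0]
eef_rot: [-2.185, -2.257, -0.0]
wrist_force: [-0.2, 0.3, -0.8]
gripper_width: 0.758
gripper_force: 0.0
```

Emit:
play_rows:
  rows:
    - [-4.88, 2.87, 0, 0, 0, 0, 6.5]
    - [-4.88, 2.87, 0, 0, 0, 0, 6.5]
    - [-4.88, 2.87, 0, 0, 0, 0, 6.5]
    - [-4.88, 2.87, 0, 0, 0, 0, 6.5]
    - [-4.88, 2.87, 0, 0, 0, 0, 6.5]
    - [-4.88, 2.87, 0, 0, 0, 0, 6.5]
    - [-4.88, 2.87, 0, 0, 0, 0, 6.5]
    - [-4.88, 2.87, 0, 0, 0, 0, 6.5]
    - [-4.88, 2.87, 0, 0, 0, 0, 6.5]
    - [-4.88, 2.87, 0, 0, 0, 0, 6.5]
    - [-4.88, 2.87, 0, 0, 0, 0, 6.5]

```text
time_s: 4.12
tool_pos: [601.0, 148.7, 250.2]
eef_rot: [2.18, 2.262, 0.001]
wrist_force: [0.2, 1.0, 0.2]
gripper_width: 0.759
gripper_force: 0.0
```

Emit:
play_rows:
  rows:
    - [-5.5, -1.7, 0, 0, 0, 0, 6.5]
    - [-5.5, -1.7, 0, 0, 0, 0, 6.5]
    - [-5.5, -1.7, 0, 0, 0, 0, 6.5]
    - [-5.5, -1.7, 0, 0, 0, 0, 6.5]
    - [-5.5, -1.7, 0, 0, 0, 0, 6.5]
    - [-5.5, -1.7, 0, 0, 0, 0, 6.5]
    - [-5.5, -1.7, 0, 0, 0, 0, 6.5]
    - [-5.5, -1.7, 0, 0, 0, 0, 6.5]
    - [0, 0, 0, 0, 0, 0, 6.5]
    - [0, 0, 0, 0, 0, 0, 6.5]

```text
time_s: 5.38
tool_pos: [480.5, -294.3, 250.0]
eef_rot: [-2.18, -2.261, -0.001]
wrist_force: [-0.9, -0.2, -0.2]
gripper_width: 0.762
gripper_force: 0.0
```

```bash
cat >> h.py <<'E'
def tow(dst,yaw=None):
    """tool-frame shift in cm to dst; yaw: wanted angle (deg) of tool y -> turn about tool z"""
    s=bot.state(); M=R.from_rotvec(s["eef_rot"]).as_matrix()
    a=np.degrees(np.arctan2(M[1,1],M[0,1]))
    print(s["time_s"],"pos",np.round(s["tool_pos"],1),"yang",a.round(2),"z",M[:,2].round(3),"shift cm",(M.T@(np.array(dst)-s["tool_pos"])/10).round(2),"turn",None if yaw is None else np.radians(a-yaw).round(3),"F",np.round(s["wrist_force"],1),"w",round(s["gripper_width"],3),"gf",np.round(s["gripper_force"],1))
def wonz(im,u,v,z):
    f=im["frame"].shape[0]/2/np.tan(np.radians(im["vertical_fov"])/2); E=np.array(im["extrinsics"])
    q=np.array([u-im["cx"],v-im["cy"]]); r=np.hypot(*q); t=r/f
    d=E[:3,:3]@np.r_[q/max(r,1e-9)*np.sin(t),np.cos(t)]; return E[:3,3]+d*(z-E[2,3])/d[2]
E
python3 - <<'E'
from h import *
tow([480,-296,90],2.5)
w=bot.get_image("wrist"); save(w,"w1.png"); print(w["vertical_fov"],np.round(w["extrinsics"],2).tolist())
for n in("gauge","copper_block"):
  for k in bot.spot_point("wrist",n)[:3]:
    x=np.array(k["xy"])*[512,384]; print(n,k["p"],x.round(1),wonz(w,*x,48 if n=="gauge" else 0).round(1))
E
```

```text
5.375 pos [ 480.5 -294.3  250. ] yang 2.09 z [ 0.     0.001 -1.   ] shift cm [-0.18 -0.06 16.  ] turn -0.007 F [-0.9 -0.2 -0.2] w 0.762 gf 0.0
65.70646984690485 [[1.0, 0.04, 0.01, 477.86], [0.04, -0.96, -0.28, -223.95], [-0.0, 0.28, -0.96, 373.02], [0.0, 0.0, 0.0, 1.0]]
gauge 0.63 [236.5  57.8] [ 456.1 -168.8   48. ]
gauge 0.6 [146. 130.] [ 355.  -249.2   48. ]
```

View pics/w1.png

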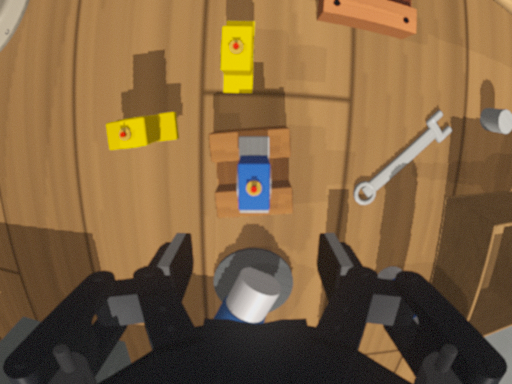

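The wrist view shows the blue gauge's red tail at (254,188), yellow gauges at (238,45) and (124,133), the copper block's edge at (370,15), and an obstacle (white-blue cylinder on a dark disc) at (253,285). I check how near the obstacle is, and the tail position.

```bash
python3 - <<'E'
from h import *
w=bot.get_image("wrist");a=bot.get_image("scene");b=bot.get_image("side")
print("tail",wonz(w,254,188,116),wonz(w,254,188,108))
print("disc",wonz(w,253,278,0),onz(a,92,343,0),onz(b,375,383,0))
def tri(rays):
    A=np.zeros((3,3));B=np.zeros(3)
    for o,d in rays:
        d=d/np.linalg.norm(d);P=np.eye(3)-np.outer(d,d);A+=P;B+=P@o
    return np.linalg.solve(A,B)
o=np.array(w["extrinsics"])[:3,3]
def wr(u,v): return o,wonz(w,u,v,0)-o
print("cap tip",tri([ray(a,92,331),wr(263,284)]))
# tail in each view by colour
for n,im,(x0,y0,x1,y1) in(("w",w,(240,160,270,212)),("a",a,(130,235,165,265)),("b",b,(305,280,342,310))):
    f=im["frame"][y0:y1,x0:x1].astype(int); m=(f[...,0]>150)&(f[...,1]<90)&(f[...,2]<90)
    v,u=np.nonzero(m); print(n,len(u),u.mean()+x0,v.mean()+y0)
    globals()["t"+n]=(u.mean()+x0,v.mean()+y0)
print("tail tri",tri([ray(a,*ta),ray(b,*tb),wr(*tw)]))
# edges of blue housing top in wrist
cv2.imwrite("pics/c2.png",np.hstack([cv2.resize(a["frame"][264:384,0:160],(400,300)),cv2.resize(b["frame"][264:384,352:512],(400,300))])[:,:,::-1])
E
```

```text
tail [ 480.41835361 -293.30307653  116.        ] [ 480.48451073 -295.50029279  108.        ]
disc [ 485.30576053 -462.16589576    0.        ] [ 496.29708448 -456.46526266    0.        ] [ 511.80926501 -423.7781757     0.        ]
cap tip [ 498.30262426 -444.62654909   41.14002329]
w 24 252.66666666666666 189.625
a 6 141.66666666666666 248.66666666666666
b 8 326.875 295.125
tail tri [ 479.38797945 -295.80077108  111.92513168]
```

View pics/c2.png

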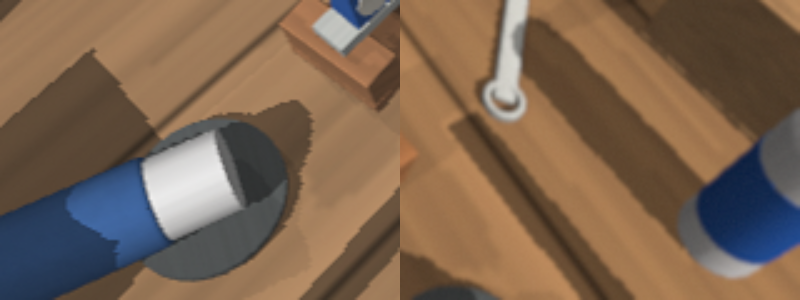

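The obstacle is about 150 mm south of the gauge, clear of the gripper. The triangulated tail at (479.4,-295.8) confirms the gauge position, so I descend and grip.

Emit:
play_rows:
  rows:
    - [-0.18, -0.08, 4, 0, 0, 0, 6.5]
    - [0, 0, 4, 0, 0, 0, 6.5]
    - [0, 0, 3, 0, 0, 0, 6.5]
    - [0, 0, 2, 0, 0, 0, 6.5]
    - [0, 0, 1.5, 0, 0, 0, 6.5]
    - [0, 0, 1, 0, 0, 0, 6.5]
    - [0, 0, 0.5, 0, 0, 0, 6.5]
    - [0, 0, 0, 0, 0, 0, 6.5]
    - [0, 0, 0, 0, 0, 0, 2.5]
    - [0, 0, 0, 0, 0, 0, 2.5]
    - [0, 0, 0, 0, 0, 0, 2.5]
    - [0, 0, 0, 0, 0, 0, 2.5]
    - [0, 0, 0, 0, 0, 0, 2.5]
    - [0, 0, 0, 0, 0, 0, 2.5]
  squeeze: 50

```text
time_s: 7.42
tool_pos: [479.9, -296.5, 90.6]
eef_rot: [2.179, 2.262, 0.001]
wrist_force: [-1.7, 0.6, 6.3]
gripper_width: 0.348
gripper_force: 50.1
```

Emit:
play_rows:
  rows:
    - [0, 0, -1, 0, 0, 0, 2.5]
    - [0, 0, -2, 0, 0, 0, 2.5]
    - [0, 0, -3, 0, 0, 0, 2.5]
    - [0, 0, -3, 0, 0, 0, 2.5]
    - [0, 0, -3, 0, 0, 0, 2.5]
    - [3.3, 2.05, 0, 0, 0, 0.014, 2.5]
    - [3.3, 2.05, 0, 0, 0, 0.014, 2.5]
    - [3.3, 2.05, 0, 0, 0, 0.014, 2.5]
    - [3.3, 2.05, 0, 0, 0, 0.014, 2.5]
    - [3.3, 2.05, 0, 0, 0, 0.014, 2.5]
    - [3.3, 2.05, 0, 0, 0, 0.014, 2.5]
    - [3.3, 2.05, 0, 0, 0, 0.014, 2.5]
    - [0, 0, 0, 0, 0, 0, 2.5]
    - [0, 0, 0, 0, 0, 0, 2.5]

```text
time_s: 9.18
tool_pos: [623.6, -66.4, 209.9]
eef_rot: [-2.287, -2.153, 0.002]
wrist_force: [-0.5, -0.0, -4.3]
gripper_width: 0.346
gripper_force: 50.3
```

```bash
python3 - <<'E'
from h import *
tow([615,-60,82],-3.5)
a=bot.get_image("scene");b=bot.get_image("side");w=bot.get_image("wrist")
cv2.imwrite("pics/d.png",np.hstack([cv2.resize(a["frame"][150:290,190:376],(400,300)),cv2.resize(w["frame"],(400,300))])[:,:,::-1])
E
```

```text
9.175 pos [623.6 -66.4 209.9] yang -3.48 z [-0.001 -0.    -1.   ] shift cm [ 0.59 -0.88 12.79] turn 0.0 F [-0.5 -0.  -4.3] w 0.346 gf 50.3
```

View pics/d.png

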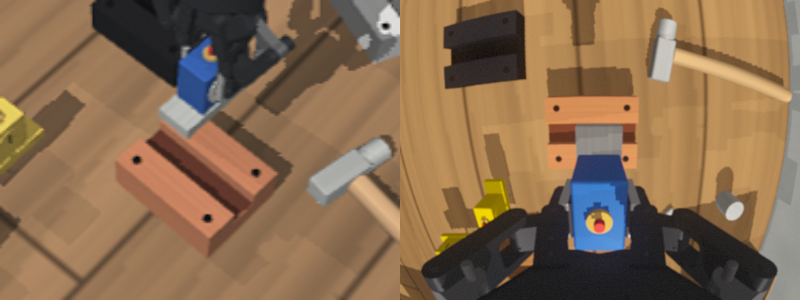

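The pictures show the gauge held upright above the copper block. Its base bar is parallel to the block's y edge and the groove is just below it. Descend to just above probe contact.

Emit:
play_rows:
  rows:
    - [0.3, -0.45, 2, 0, 0, 0, 2.5]
    - [0.29, -0.43, 3, 0, 0, 0, 2.5]
    - [0, 0, 3, 0, 0, 0, 2.5]
    - [0, 0, 2, 0, 0, 0, 2.5]
    - [0, 0, 0.5, 0, 0, 0, 2.5]
    - [0, 0, 0, 0, 0, 0, 2.5]
    - [0, 0, 0, 0, 0, 0, 2.5]

```text
time_s: 10.2
tool_pos: [616.4, -60.1, 106.0]
eef_rot: [2.288, 2.152, 0.002]
wrist_force: [0.3, -0.1, -3.4]
gripper_width: 0.347
gripper_force: 50.3
```

```bash
python3 - <<'E'
from h import *
tow([615,-60,82.6],-3.5)
a=bot.get_image("scene");b=bot.get_image("side");w=bot.get_image("wrist")
cv2.imwrite("pics/e.png",np.hstack([cv2.resize(a["frame"][165:285,220:340],(400,400),interpolation=2),cv2.resize(b["frame"][130:250,255:375],(400,400),interpolation=2)])[:,:,::-1])
E
```

```text
10.2 pos [616.4 -60.1 106. ] yang -3.51 z [ 0.002 -0.    -1.   ] shift cm [-0.   -0.15  2.34] turn -0.0 F [ 0.3 -0.1 -3.4] w 0.347 gf 50.3
```

View pics/e.png

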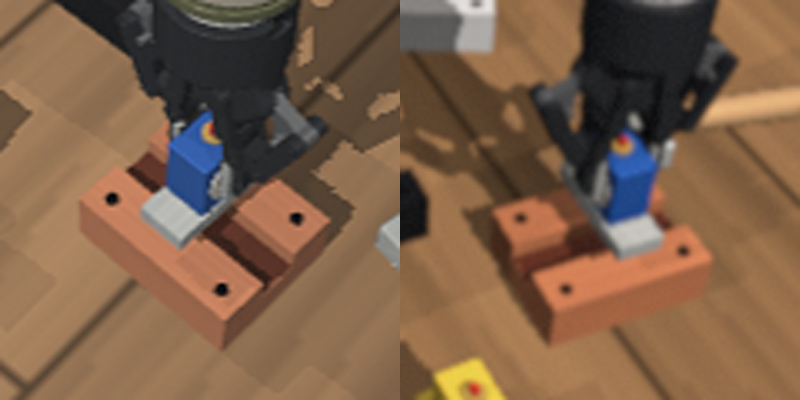

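Both views show the base bar centred across the copper block's groove and just above it. Press down gently.

Emit:
play_rows:
  rows:
    - [0, 0, 0.5, 0, 0, 0, 2.5]
    - [0, 0, 0.4, 0, 0, 0, 2.5]
    - [0, 0, 0.3, 0, 0, 0, 2.5]
    - [0, 0, 0.3, 0, 0, 0, 2.5]
    - [0, 0, 0.3, 0, 0, 0, 2.5]
    - [0, 0, 0.2, 0, 0, 0, 2.5]
    - [0, 0, 0.15, 0, 0, 0, 2.5]
    - [0, 0, 0, 0, 0, 0, 2.5]
    - [0, 0, 0, 0, 0, 0, 2.5]

```text
time_s: 11.48
tool_pos: [615.8, -59.8, 83.4]
eef_rot: [-2.288, -2.153, 0.0]
wrist_force: [-1.3, 0.2, -1.6]
gripper_width: 0.345
gripper_force: 50.8
```

Emit:
play_rows:
  rows:
    - [0, 0, 0.1, 0, 0, 0, 2.5]
    - [0, 0, 0.1, 0, 0, 0, 2.5]
    - [0, 0, 0, 0, 0, 0, 2.5]
    - [0, 0, 0, 0, 0, 0, 2.5]

```text
time_s: 11.98
tool_pos: [615.9, -59.7, 82.6]
eef_rot: [2.288, 2.153, 0.001]
wrist_force: [-5.0, 0.8, 13.2]
gripper_width: 0.344
gripper_force: 52.5
```

Emit:
play_rows:
  rows:
    - [0, 0, 0.05, 0, 0, 0, 2.5]
    - [0, 0, 0, 0, 0, 0, 2.5]
    - [0, 0, 0, 0, 0, 0, 2.5]
    - [0, 0, 0, 0, 0, 0, 2.5]
    - [0, 0, 0, 0, 0, 0, 2.5]
    - [0, 0, 0, 0, 0, 0, 2.5]
    - [0, 0, 0, 0, 0, 0, 2.5]
    - [0, 0, 0, 0, 0, 0, 2.5]
    - [0, 0, 0, 0, 0, 0, 2.5]
    - [0, 0, 0, 0, 0, 0, 2.5]
    - [0, 0, 0, 0, 0, 0, 2.5]
    - [0, 0, 0, 0, 0, 0, 2.5]

```text
time_s: 13.48
tool_pos: [615.8, -59.7, 82.5]
eef_rot: [-2.288, -2.153, -0.002]
wrist_force: [-5.8, 1.6, 17.4]
gripper_width: 0.344
gripper_force: 53.3
```

```bash
python3 - <<'E'
from h import *
a=bot.get_image("scene");b=bot.get_image("side")
cv2.imwrite("pics/f.png",np.hstack([cv2.resize(a["frame"][165:285,220:340],(400,400),interpolation=2),cv2.resize(b["frame"][130:250,255:375],(400,400),interpolation=2)])[:,:,::-1])
E
```

```text
(no output)
```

View pics/f.png

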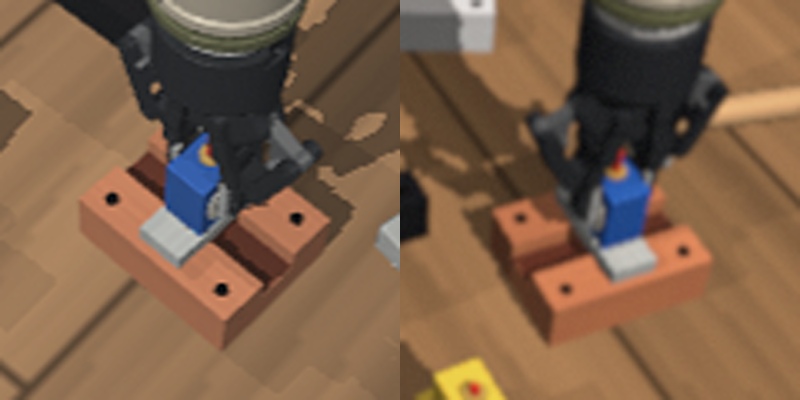

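The gauge is seated flat on the block, and the tail has risen, so the probe is pushed in. It has been held for over a second, so I release and retreat.

Emit:
play_rows:
  rows:
    - [0, 0, 0, 0, 0, 0, 3.2]
    - [0, 0, 0, 0, 0, 0, 3.8]
    - [0, 0, 0, 0, 0, 0, 5]
    - [0, 0, 0, 0, 0, 0, 6.5]
    - [0, 0, 0, 0, 0, 0, 6.5]
    - [0, 0, 0, 0, 0, 0, 6.5]
    - [0, 0, 0, 0, 0, 0, 6.5]
    - [0, 0, -0.5, 0, 0, 0, 6.5]
    - [0, 0, -1.5, 0, 0, 0, 6.5]
    - [0, 0, -3, 0, 0, 0, 6.5]
    - [0, 0, -4, 0, 0, 0, 6.5]
    - [0, 0, -4, 0, 0, 0, 6.5]
    - [0, 0, -3, 0, 0, 0, 6.5]
    - [0, 0, 0, 0, 0, 0, 6.5]
    - [0, 0, 0, 0, 0, 0, 6.5]

```text
time_s: 15.45
tool_pos: [615.5, -59.5, 241.2]
eef_rot: [-2.288, -2.153, -0.0]
wrist_force: [-0.1, 0.5, -0.3]
gripper_width: 0.762
gripper_force: 0.0
```

```bash
python3 - <<'E'
from h import *
a=bot.get_image("scene");b=bot.get_image("side")
cv2.imwrite("pics/g.png",np.hstack([cv2.resize(a["frame"][165:285,220:340],(400,400),interpolation=2),cv2.resize(b["frame"][130:250,255:375],(400,400),interpolation=2)])[:,:,::-1])
V=[]
gb=[box(32,84,0,12),box(30,46,12,60),box(8,8,60,80)]
for c,im,u,v in(("scene",a,278,225),("side",b,318,197)):
    m=mask(c,"gauge",u,v)
    if m is not None: V.append((im,m))
for z in(36,40,44): print(z,len(V),fit(V,gb,z,(615,-60,-3.5)))
E
```

```text
36 2 (array([616.7, -57.7]), np.float64(-3.9), np.float64(0.117))
40 2 (array([617.2, -59.5]), np.float64(-3.6), np.float64(0.139))
44 2 (array([617.9, -61.3]), np.float64(-3.2), np.float64(0.27))
```

View pics/g.png

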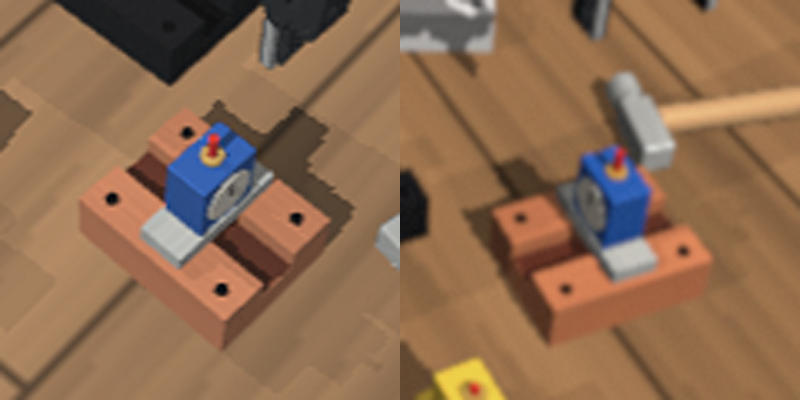

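The gauge stands upright and flat across the copper block's groove. Its red tail is raised and the gripper is clear.

```bash
python3 -c "
from cell import bot
print(bot.finish_job())"
```

```text
the job is handed in; nothing more can be done
None
```

I pressed the blue gauge flat across the copper block's groove, held it for over a second, released it standing upright with the probe pushed in, and handed in the job at about 15.5 s; no verdict came back.

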